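# Pin the paste pot's clamp, cap it with its double lid and take the cover off again

### The job

Take the headed pin out of its parking block and push it down through the fork and lug of the pot clamp until its collar seats. Then carry the double lid, both lids nested together, by the inner lid's stem, lower it gently onto the pot so that the inner lid sits in the mouth, and lift the outer cover alone straight up by its neck, leaving the inner lid seated and undisturbed so that its seat can be checked. Finish while holding the cover level in the gripper above the pot, well clear of the stem; the pin stays home and the other things on the bench stay where they are.

Things in the scene. Friction and masses are not known exactly. Their poses are not given: they have to be found in the camera images.
- holder: Fixed pot clamp with its pot: base plate 215 x 210 x 12 mm, steel pot 124 mm across, aluminium collar round it 141 mm across (40 to 72 mm above the bench), fork and lug standing out to 112 mm from the pot's axis towards -y. Origin on the pot's axis at bench height, z up. Left or right of the robot, yaw within 0.3 rad. Pin parking block 30 x 30 mm, top 58 mm above the bench, at x -98, y -94 mm.
- pot_mouth (a point): Centre of the pot's mouth at rim height, 112 mm above the bench. Mouth 118 mm across, upright wall 3 mm thick.
- fork_hole (a point): Centre of the fork's hole at its upper face, 72 mm above the bench; 14 mm across, straight down through fork arm, lug and fork arm (32 mm in all, open below). A spring ball in the lug, 16 mm down, grips the shank: the pin stays where it is left until pushed home with a few newtons. The pot's wall is 32 mm away and 40 mm higher: here the fingers must close along the holder's x axis.
- pin: Headed steel clevis pin, about 70 g, upright in the parking block at the start. Origin at its tip (lower end), z towards the head. Shank 12 mm across and 44 mm long with a tapered tip, then a collar 26 mm across and 4 mm thick, then a knurled round grip 20 mm across from 48 to 70 mm. Free to lift out, but must rise 44 mm to leave the block.
- pin_shoulder (a point): Underside of the pin's collar on its axis, 44 mm from the tip; lies on the upper fork arm, at fork_hole, when the pin is seated.
- inner_lid: Inner lid, steel, about 0.24 kg. Origin at the centre of its underside, z up. Plug 110 mm across and 12 mm deep, bevelled; flange 126 mm across from 12 to 16 mm, which lies on the rim; round stem 18 mm across up to 65 mm, through the cover's neck. Seated on the pot its origin is 12 mm below pot_mouth. Starts on the cork mat with the cover nested over it.
- stem_top (a point): Top centre of the inner lid's stem. While nested, 22 mm of stem stand free above the cover's neck; gripping them carries both lids.
- outer_lid: Outer cover, aluminium, about 0.18 kg, 140 mm across. Origin on its axis at the skirt's lower edge, z up. Skirt 134 mm across inside, 12 mm deep; flat top at 12 to 15 mm; open neck in the middle up to 39 mm, 32 mm across outside, 26 inside. Nested, it only rests on the inner lid's flange, its origin 4 mm above the inner lid's. Gripping the neck's outside lifts the cover alone.
- neck_top (a point): Centre of the neck's upper edge, 39 mm above the cover's origin; nested, the stem stands 22 mm above it.
- mat: Cork mat under the double lid, 200 x 200 x 6 mm, fixed. Origin at the centre of its underside.
- jar: Bystander, loose: amber jar with a black cap, 66 mm across, 85 mm tall. Origin at the centre of its underside. To be left where it is.
- palette_knife: Bystander, loose: palette knife with a wooden handle, 220 mm long, 20 mm wide, lying flat. Origin at the centre of its underside. To be left where it is.
- grind_gauge: Bystander, loose: flat steel grind gauge, 170 x 62 x 14 mm. Origin at the centre of its underside. To be left where it is.
- scraper: Bystander, loose: hand scraper, 90 x 12 x 26 mm, lying on the bench. Origin at the centre of its underside. To be left where it is.
- beaker: Bystander, loose: empty clear beaker, 70 mm across, 90 mm tall. Origin at the centre of its underside. To be left where it is.
- sample_pot: Bystander, loose: small white lidded pot, 60 mm across, 55 mm tall. Origin at the centre of its underside. To be left where it is.

How it is judged:
On the way, in this order (a step that is already met when the one before it is completed fails the run):
1. the pin is through fork and lug, its collar on the upper fork arm, and let go (horizontal distance between pin and fork_hole below 0.004 m and z of pin_shoulder in the frame of fork_hole between -0.003 and 0.003 m and angle between pin's own z axis and vertical below 0.12 rad and contact force between the fingers and pin below 0.1 N), for 0.2 s.
2. both lids, nested, are brought over the pot together by the stem (horizontal distance between inner_lid and pot_mouth below 0.025 m and z of inner_lid in the frame of pot_mouth above 0 m and contact force between the fingers and inner_lid above 1 N and z of outer_lid in the frame of inner_lid below 0.007 m and angle between outer_lid's own z axis and vertical below 0.12 rad), for 0.1 s.
3. both lids, still nested, sit on the pot, the inner lid in the mouth, its stem let go (horizontal distance between inner_lid and pot_mouth below 0.007 m and z of inner_lid in the frame of pot_mouth below -0.0085 m and angle between inner_lid's own z axis and vertical below 0.05 rad and z of outer_lid in the frame of inner_lid below 0.007 m and angle between outer_lid's own z axis and vertical below 0.12 rad and contact force between the fingers and inner_lid below 0.1 N), for 0.2 s.
4. the cover alone is lifted off the stem, the inner lid still seated (horizontal distance between inner_lid and pot_mouth below 0.007 m and z of inner_lid in the frame of pot_mouth below -0.0085 m and angle between inner_lid's own z axis and vertical below 0.05 rad and z of outer_lid in the frame of inner_lid above 0.07 m and contact force between the fingers and outer_lid above 1 N), for 0.2 s.
At the end, for the whole second after the job is handed in: Cover held still (over 1 N), skirt edge 65 mm or more above the rim, within 80 mm of the pot axis, tilt under 0.2 rad, touching only the gripper. Inner lid seated (7 mm off axis, 3.5 mm high, 0.05 rad at most), untouched. Pin seated (4 mm off axis, 3 mm of depth, 0.12 rad). All at rest (horizontal distance between pin and fork_hole below 0.004 m and z of pin_shoulder in the frame of fork_hole between -0.003 and 0.003 m and angle between pin's own z axis and vertical below 0.12 rad and horizontal distance between inner_lid and pot_mouth below 0.007 m and z of inner_lid in the frame of pot_mouth below -0.0085 m and angle between inner_lid's own z axis and vertical below 0.05 rad and z of outer_lid in the frame of pot_mouth above 0.065 m and horizontal distance between outer_lid and pot_mouth below 0.08 m and angle between outer_lid's own z axis and vertical below 0.2 rad and linear speed of outer_lid below 0.03 m/s and contact force between the fingers and outer_lid above 1 N and contact force between each of outer_lid, the fingers and inner_lid below 0.1 N and contact force between outer_lid and holder below 0.1 N and linear speed of each of inner_lid, pin below 0.02 m/s); the arm keeps its last pose, push and grip.
It fails at once if the two lids come apart while the inner lid is not seated on the pot (z of outer_lid in the frame of inner_lid above 0.012 m and not (horizontal distance between inner_lid and pot_mouth below 0.007 m and z of inner_lid in the frame of pot_mouth below -0.0085 m and angle between inner_lid's own z axis and vertical below 0.05 rad)).
It fails at once if the lids are slammed onto the pot (more than 60 N) (contact force between inner_lid and holder above 60 N).
It fails at once if the inner lid is let go over the pot while still more than 6 mm above its seat (horizontal distance between inner_lid and pot_mouth below 0.06 m and z of inner_lid in the frame of pot_mouth above -0.006 m and contact force between the fingers and inner_lid below 0.1 N).
It fails at once if a bystander is pushed away (more than 30 mm) (distance of any of jar, palette_knife, grind_gauge, scraper, beaker, sample_pot from where it was at the start of the episode above 0.03 m).
It also fails if it takes over 64 s, if anything falls off the work surface, if the arm or the gripper's body presses on something with over 40 N, if the wrist force passes 120 N, or if a joint passes its speed limit or range.

### The arm

A 7-joint arm with a two-finger parallel gripper is mounted at the origin on the work surface. World frame = base frame: x ahead of the robot, y to its left, z up, the work surface at z = 0. Lengths are in m, angles in rad, forces in N, time in s.
With the tool pointing down it reaches from about 0.4 to 0.875 m from the base axis. Payload 19.3 kg.
Tool frame: the origin (TCP) lies at the very end of the fingers, on their centre line; the grasp point (between the pads) lies 19 mm behind it; y points along the fingers, x is the direction in which the jaws open and shut, and the axes are right-handed (so a half turn about y gives the same grasp; the last joint's range is limited). The gripper opens to 85 mm and grips with 20 to 120 N. Pads are 22 mm wide; open, the fingers measure 114 mm over their backs; the gripper's body (76 mm by 85 mm) begins 54 mm behind the grasp point. The pads swing forward as they close: fully open they stand 13 mm farther back than shut.
Start: joints at [-1.269, 0.521, -0.036, 1.599, 0.021, 1.021, -0.113], TCP at [0.227, 0.582, 0.231] pointing down, gripper open.
Joint ranges: [-2.91, 2.91], [-0.3, 2.13], [-1.5, 1.42], [0.17, 2.43], [-1.26, 4.41], [0.16, 1.93], [-2.52, 2.52]. Speed limits (rad/s): [1.89, 1.89, 2.39, 2.39, 3.01, 3.01, 3.01].

### API

Orientations are given as [roll, pitch, yaw] about the fixed x, y, z axes, in that order (R = Rz(yaw) Ry(pitch) Rx(roll)).
In Python, from workcell import bot gives the robot as it stands. The module is installed in compiled form; this text tells all that it offers.
- The arm moves only by the shell command python3 -m crank 'ROWS' [FORCE]. ROWS is JSON, a list of rows, each an object of numbers: "hand": the closure, from 0 (fully open) to 1 (shut); "dx", "dy", "dz": the shift along the tool's x, y, z in mm; "yaw": the turn about the tool's y in rad. In form: [{"hand": .., "dx": .., "dy": .., "dz": .., "yaw": ..}, ...]. A call has 1 to 12 rows; each row is the pose to reach, as a shift and turn from the pose commanded when the call began, along the tool's axes at that moment; what a row does not reach only later rows make up. A row lasts 1/12 s, in which the tool goes at most 41.7 mm and 7.16 degrees, less where a joint would pass 70% of its speed; a pose out of reach is approached as far as the arm can. A call with a gripper value outside its range is refused whole. The fingers move at their own pace and stop on an object; FORCE is the grip in N (left out, the last holds). Time passes only in rows, so rows that repeat a pose let the fingers close. It gives the time, the measured TCP pose, the force and the opening at its end, in the units of the state.
- bot.observe(): the state, without advancing time (a new reading comes with each control period).
- bot.grab_frame(name): name is "scene" or "top"; returns the picture (420x560x3 uint8, red, green, blue); there is no depth.
- bot.camera_info(name): a dict with "fx", "fy", "cx", "cy" (pixels), "dist" ([k1, k2, p1, p2, k3] as OpenCV has them; the pictures are not rectified), "rvec" (rotation vector, rad) and "tvec" (3), from world to camera coordinates, as OpenCV has them. Camera axes: x right, y down, z forward; pixel columns grow to the right and rows downward; lengths in m; the calibration is good to about 2 mm. A picture is of the moment at which its call begins. camera_info takes no time and is no camera call.
- bot.job_done(): hands the job in, once; it reports no verdict.
The state is a dict: "clock": time; "qpos": joint angles; "qd": joint speeds; "joint_efforts": joint torques, N m; "position": TCP position; "tool_rot": TCP orientation; "force": force on the tool from outside, world axes, zero at the start; "moment": the same for the moment, N m; "grip_width": finger opening in m.
Only numpy, scipy, OpenCV 4.12 (cv2) and the standard library are available. Lean on these libraries where they do the work, as an engineer would, in place of code of your own. Each camera call takes 0.05 s, during which the arm holds its last target.

## Working session

There is one attempt and no reset: what is moved stays moved. The work goes in short steps, Python scripts to look and compute and a shell command to move; the robot and the scene stay as the last step left them, time stands still between calls to the robot, and variables do not carry over. Pictures are saved under pics/ and viewed, and the job is handed in when it is done.

```bash
mkdir -p pics; python3 - <<'E'
from workcell import bot
import cv2
print(bot.observe())
for n in("scene","top"):
    print(bot.camera_info(n)); cv2.imwrite(f"pics/{n}0.png",bot.grab_frame(n)[:,:,::-1])
E
```

```text
{'clock': 0.0, 'qpos': array([-1.26923764,  0.52204085, -0.03633937,  1.5999779 ,  0.02117549,
        1.02109804, -0.11277421]), 'qd': array([ 0.00066575,  0.00016648,  0.0007536 , -0.00090814,  0.00092499,
       -0.00130535,  0.00073949]), 'joint_efforts': array([-1.20823803e-03, -9.27109838e+01,  1.97935246e+00, -3.69927871e+01,
        1.78014860e-02,  8.36507214e-03, -2.87184992e-05]), 'position': array([0.22693592, 0.58199336, 0.23071965]), 'tool_rot': array([-1.57085021e+00,  1.13906930e-03,  1.19905045e+00]), 'force': array([ 0.39572241,  1.15120486, -0.11108929]), 'moment': array([-0.02312322,  0.01591315,  0.01337901]), 'grip_width': 0.08528560843609016}
{'fx': 532.58800019219, 'fy': 532.58800019219, 'cx': 264.08146126482467, 'cy': 203.42887716374875, 'dist': array([-0.01446753,  0.        ,  0.        ,  0.        ,  0.        ]), 'rvec': array([ 2.10112287,  1.02089578, -0.49497389]), 'tvec': array([-0.35749431, -0.21426107,  2.15979264])}
{'fx': 395.1041078938733, 'fy': 395.1041078938733, 'cx': 275.63673941394734, 'cy': 210.96304333887755, 'dist': array([-0.02101742,  0.        ,  0.        ,  0.        ,  0.        ]), 'rvec': array([ 2.19471854, -2.15734928,  0.10307542]), 'tvec': array([-0.00471615,  0.56678736,  1.12255482])}
```

View pics/scene0.png

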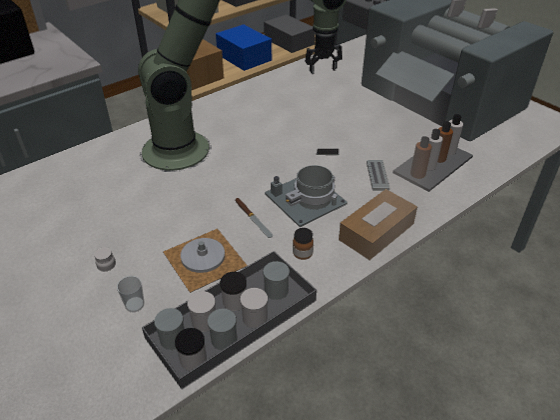

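View pics/top0.png

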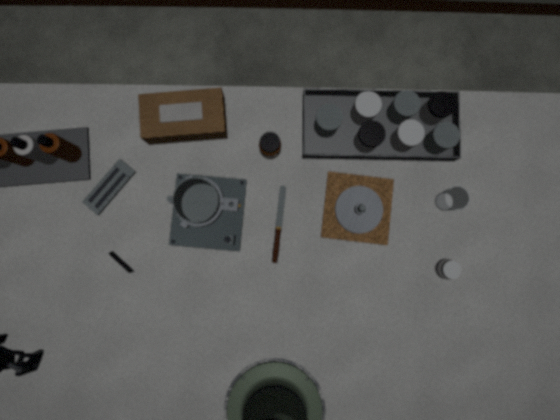

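```bash
cat > h.py <<'E'
from workcell import bot
import cv2, numpy as np
from scipy.spatial.transform import Rotation as R
def cam(n):
    c=bot.camera_info(n); K=np.array([[c['fx'],0,c['cx']],[0,c['fy'],c['cy']],[0,0,1.]])
    return K,np.array(c['dist']),np.array(c['rvec']),np.array(c['tvec'])
def ray(n,uv,z):
    K,d,r,t=cam(n); p=cv2.undistortPoints(np.array([[uv]],float),K,d)[0,0]
    Rm=cv2.Rodrigues(r)[0]; o=-Rm.T@t; v=Rm.T@np.array([p[0],p[1],1]); return o+v*(z-o[2])/v[2]
def proj(n,P):
    K,d,r,t=cam(n); return cv2.projectPoints(np.atleast_2d(np.array(P,float)),r,t,K,d)[0][:,0]
def crop(img,u0,v0,w,h,s,f,grid=10):
    c=cv2.resize(img[v0:v0+h,u0:u0+w],None,fx=s,fy=s,interpolation=cv2.INTER_CUBIC)[:,:,::-1].copy()
    c=cv2.convertScaleAbs(c,alpha=1.5)
    for u in range(u0-u0%grid+grid,u0+w,grid): cv2.line(c,((u-u0)*s,0),((u-u0)*s,6),(0,255,255),1); cv2.putText(c,str(u),((u-u0)*s-8,16),0,.35,(0,255,255))
    for v in range(v0-v0%grid+grid,v0+h,grid): cv2.line(c,(0,(v-v0)*s),(6,(v-v0)*s),(0,255,255),1); cv2.putText(c,str(v),(8,(v-v0)*s+4),0,.35,(0,255,255))
    cv2.imwrite(f,c)
E
python3 - <<'E'
import cv2
from h import *
t=cv2.imread('pics/top0.png')[:,:,::-1];s=cv2.imread('pics/scene0.png')[:,:,::-1]
crop(t,160,165,95,90,6,'pics/t_h.png'); crop(t,315,165,85,85,6,'pics/t_l.png')
crop(s,260,155,95,70,8,'pics/s_h.png'); crop(s,160,225,90,65,8,'pics/s_l.png')
E
```

```text
(no output)
```

View pics/t_h.png

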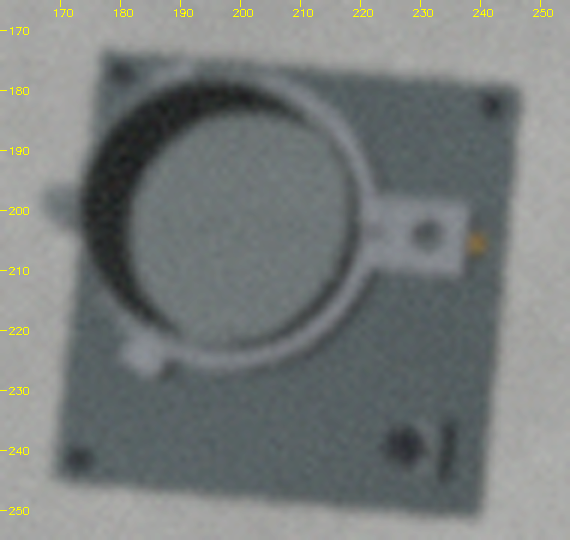

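View pics/t_l.png

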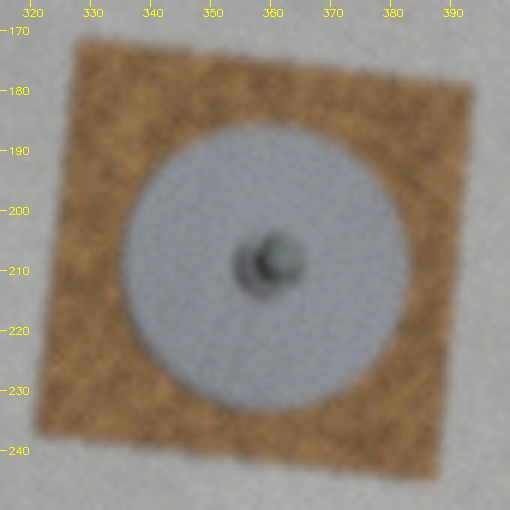

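View pics/s_h.png

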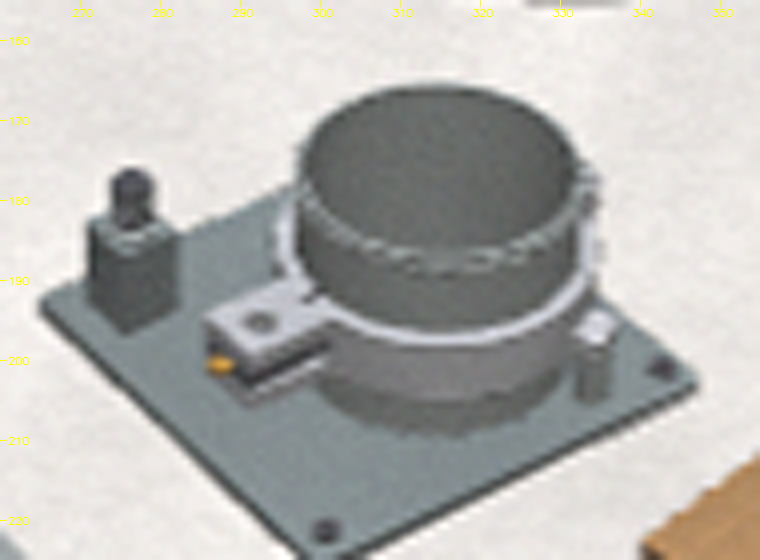

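View pics/s_l.png

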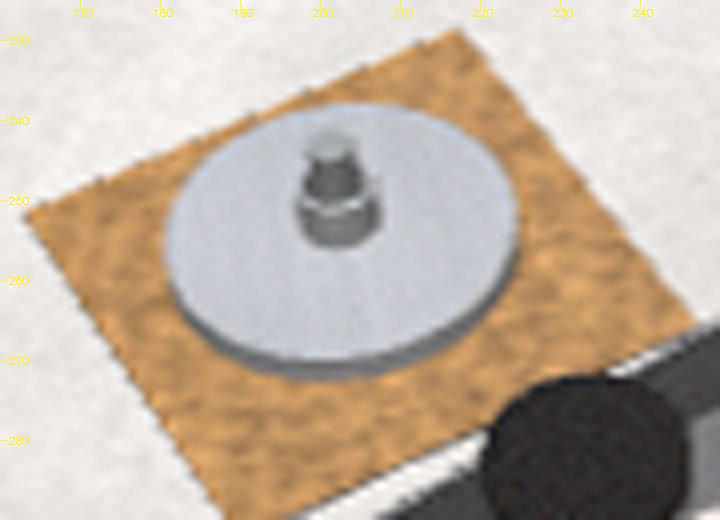

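```bash
python3 - <<'E'
from h import *
print('fork top',ray('top',(230.5,203.5),.072),'scene',ray('scene',(292,194.5),.072))
print('pin top',ray('top',(227,238.5),.084),'scene',ray('scene',(276,176.7+.5),.084))
for l in [(177,173.5),(246,179.5),(240,250.5),(169,244.5)]: print('plate',ray('top',(l[0]-.5,l[1]-.5),.012))
print('stem',ray('top',(361.5,208),.071),ray('scene',(201,242.7),.071))
print('cover c',ray('top',(359.2,209),.025)) 
print('rim scene c',ray('scene',(314.3+.3,176.5),.112))
for l in [(327.5,171.5),(393.5,179),(388,244.5),(321,237)]: print('mat',ray('top',(l[0]-.5,l[1]-.5),.006))
E
```

```text
fork top [0.5813071  0.13158258 0.072     ] scene [0.57489777 0.13147878 0.072     ]
pin top [0.48334597 0.13719    0.084     ] scene [0.47738832 0.13931055 0.084     ]
plate [0.67615623 0.30129181 0.012     ]
plate [0.66163675 0.09591413 0.012     ]
plate [0.45194754 0.10839573 0.012     ]
plate [0.46571883 0.31630326 0.012     ]
stem [ 0.57515106 -0.23506418  0.071     ] [ 0.57472453 -0.23682073  0.071     ]
cover c [ 0.57684605 -0.23850049  0.025     ]
rim scene c [0.58628349 0.22240847 0.112     ]
mat [ 0.69118824 -0.14646825  0.006     ]
mat [ 0.67214541 -0.34418828  0.006     ]
mat [ 0.47668501 -0.32593115  0.006     ]
mat [ 0.49545948 -0.12830152  0.006     ]
```

```bash
cat >> h.py <<'E'
def model(px,py,yaw):
    a=np.linspace(0,2*np.pi,181); c=lambda x,y,z,r:np.c_[x+r*np.cos(a),y+r*np.sin(a),0*a+z]
    L=[c(0,0,.112,.062),c(0,0,.112,.059),c(0,0,.072,.0705),c(0,-.094,.072,.007),c(-.098,-.094,.084,.010)]
    b=np.array([[-1,-1],[1,-1],[1,1],[-1,1],[-1,-1]])*.015
    L.append(np.c_[b+[-.098,-.094],np.full(5,.058)])
    Rz=R.from_euler('z',yaw).as_matrix(); return [l@Rz.T+[px,py,0] for l in L]
def overlay(n,img,L,u0,v0,w,h,s,f):
    c=cv2.resize(img[v0:v0+h,u0:u0+w],None,fx=s,fy=s,interpolation=cv2.INTER_CUBIC)[:,:,::-1].copy()
    c=cv2.convertScaleAbs(c,alpha=1.6)
    for l in L:
        q=((proj(n,l)-[u0,v0]+.5)*s-.5); cv2.polylines(c,[np.round(q*8).astype(np.int32)],False,(0,0,255),1,cv2.LINE_AA,3)
    cv2.imwrite(f,c)
E
python3 - <<'E'
from h import *
t=cv2.imread('pics/top0.png')[:,:,::-1];s=cv2.imread('pics/scene0.png')[:,:,::-1]
L=model(.5845,.2255,-.067)
overlay('top',t,L,160,165,95,90,8,'pics/ov_t.png'); overlay('scene',s,L,260,155,95,70,8,'pics/ov_s.png')
E
```

```text
(no output)
```

View pics/ov_t.png

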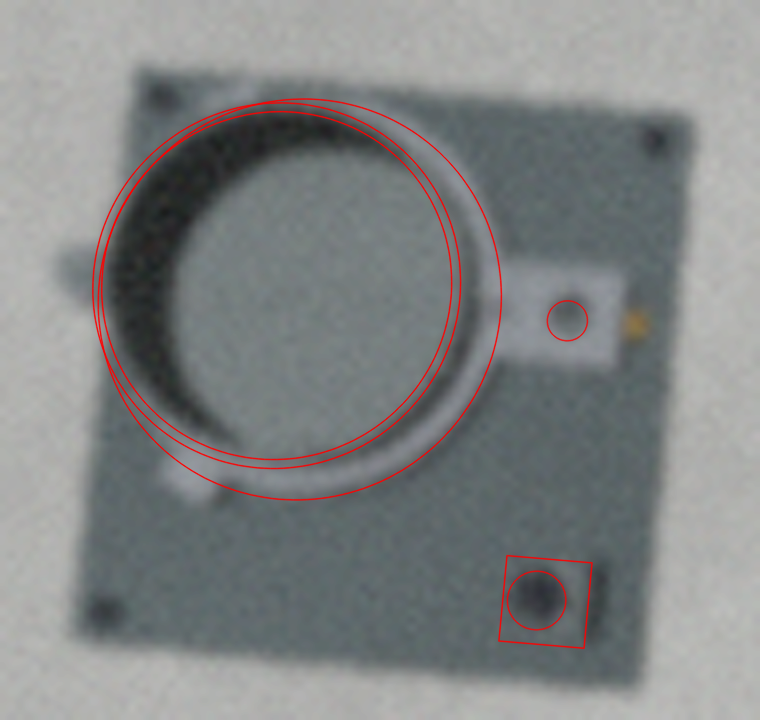

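View pics/ov_s.png

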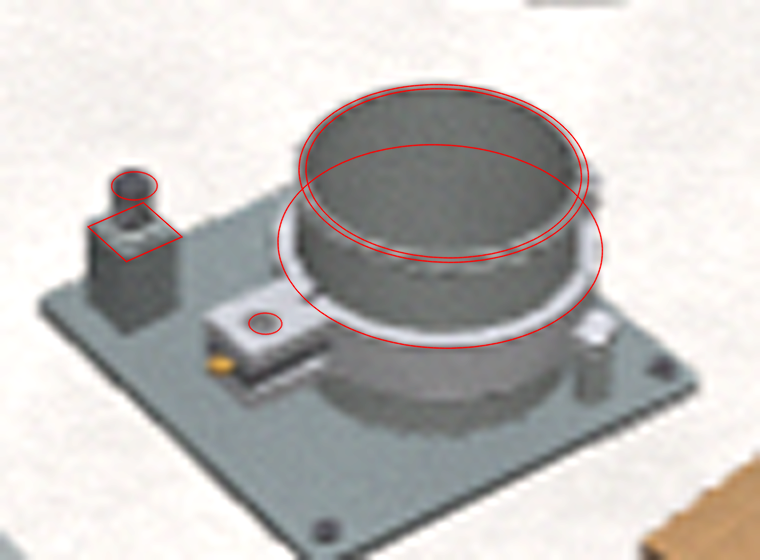

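```bash
python3 -m crank '[{"hand":0,"dx":-150,"dy":0,"dz":-190,"yaw":0.6},{"hand":0,"dx":-322,"dy":0,"dz":-398,"yaw":1.266},{"hand":0,"dx":-322,"dy":0,"dz":-398,"yaw":1.266},{"hand":0,"dx":-322,"dy":0,"dz":-398,"yaw":1.266},{"hand":0,"dx":-322,"dy":0,"dz":-398,"yaw":1.266},{"hand":0,"dx":-322,"dy":0,"dz":-398,"yaw":1.266},{"hand":0,"dx":-322,"dy":0,"dz":-398,"yaw":1.266},{"hand":0,"dx":-322,"dy":0,"dz":-398,"yaw":1.266},{"hand":0,"dx":-322,"dy":0,"dz":-398,"yaw":1.266},{"hand":0,"dx":-322,"dy":0,"dz":-398,"yaw":1.266},{"hand":0,"dx":-322,"dy":0,"dz":-398,"yaw":1.266},{"hand":0,"dx":-322,"dy":0,"dz":-398,"yaw":1.266}]' 40
```

```text
clock: 1.1
position: [0.4754, 0.1463, 0.2313]
tool_rot: [-1.571, 0.0, -0.069]
force: [1.1, 1.4, 0.4]
grip_width: 0.0856
```

```bash
python3 -m crank '[{"hand":0,"dx":0,"dy":0,"dz":0,"yaw":0},{"hand":0,"dx":0,"dy":0,"dz":0,"yaw":0},{"hand":0,"dx":0,"dy":0,"dz":0,"yaw":0}]'; python3 -c "
from workcell import bot
print(bot.observe())"
```

```text
clock: 1.35
position: [0.4748, 0.1482, 0.2311]
tool_rot: [-1.571, 0.001, -0.067]
force: [-1.2, 1.5, 0.4]
grip_width: 0.0853
{'clock': 1.35, 'qpos': array([-0.719753  ,  0.3385393 ,  0.37978454,  1.94433282, -0.15958291,
        0.88801616, -0.32575375]), 'qd': array([-2.90051315e-02, -2.38352618e-03, -1.08263492e-02, -1.13079173e-05,
        7.53393839e-04, -1.16144525e-04, -2.56257710e-03]), 'joint_efforts': array([ 3.04660164e+00, -6.54596043e+01,  8.23257655e+00, -3.33148456e+01,
        1.42308665e-01, -1.01745094e-02,  1.53944548e-01]), 'position': array([0.47475406, 0.14816884, 0.23108315]), 'tool_rot': array([-1.57086586e+00,  5.49977798e-04, -6.73632675e-02]), 'force': array([-1.20409011,  1.53645916,  0.36994837]), 'moment': array([0.00815871, 0.0411595 , 0.01687235]), 'grip_width': 0.08532411387464214}
```

```bash
python3 -m crank '[{"hand":0,"dx":7,"dy":40,"dz":-10,"yaw":0},{"hand":0,"dx":7,"dy":80,"dz":-10,"yaw":0},{"hand":0,"dx":7,"dy":121,"dz":-10,"yaw":0},{"hand":0,"dx":7,"dy":121,"dz":-10,"yaw":0},{"hand":0,"dx":7,"dy":121,"dz":-10,"yaw":0},{"hand":0,"dx":7,"dy":121,"dz":-10,"yaw":0}]'; python3 - <<'E'
from h import *
s=bot.grab_frame('scene');t=bot.grab_frame('top');crop(s,250,100,80,105,6,'pics/s1.png');crop(t,200,200,60,70,8,'pics/t1.png');print(bot.observe()['position'])
E
```

```text
clock: 1.85
position: [0.4819, 0.1385, 0.1121]
tool_rot: [-1.57, -0.001, -0.066]
force: [-0.6, 1.4, 0.7]
grip_width: 0.0856
[0.4823633  0.13851371 0.11265076]
```

View pics/s1.png

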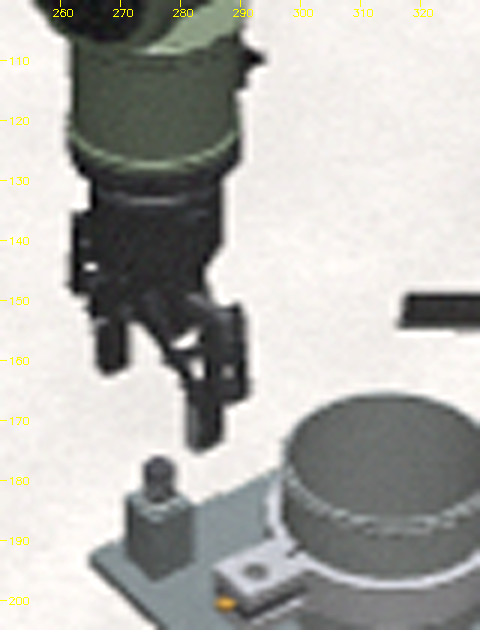

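View pics/t1.png

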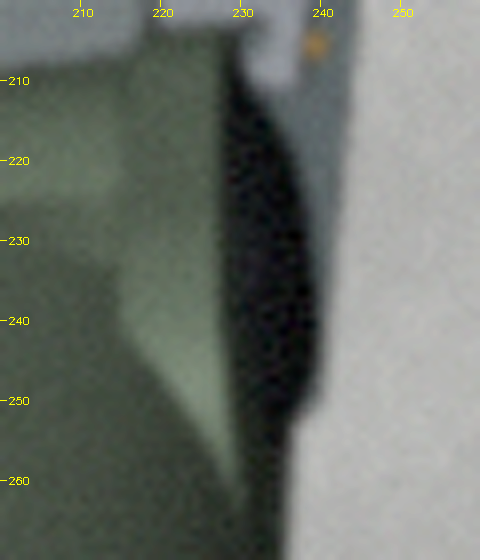

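```bash
python3 - <<'E'
from h import *
p=bot.observe()['position']
x=np.array([.9978,-.067,0])
for z in(.125,.084): print(z,proj('scene',[p*[1,1,0]+[0,0,z],p*[1,1,0]+[0,0,z]+x*.05,p*[1,1,0]+[0,0,z]-x*.05]))
E
```

```text
0.125 [[276.61768932 168.66504824]
 [284.98307887 175.90668036]
 [268.53589916 161.6694596 ]]
0.084 [[276.70413153 177.96541458]
 [284.94916637 185.26265479]
 [268.73457295 170.91241435]]
```

```bash
python3 -m crank '[{"hand":0,"dy":20},{"hand":0,"dy":40},{"hand":0,"dy":45},{"hand":0,"dy":45},{"hand":0,"dy":45},{"hand":0,"dy":45}]'
```

```text
$[0]: bad value
```

```bash
python3 -m crank '[{"hand":0,"dx":0,"dy":20,"dz":0,"yaw":0},{"hand":0,"dx":0,"dy":40,"dz":0,"yaw":0},{"hand":0,"dx":0,"dy":45,"dz":0,"yaw":0},{"hand":0,"dx":0,"dy":45,"dz":0,"yaw":0},{"hand":0,"dx":0,"dy":45,"dz":0,"yaw":0},{"hand":0,"dx":0,"dy":45,"dz":0,"yaw":0}]'
```

```text
clock: 2.45
position: [0.482, 0.1379, 0.0667]
tool_rot: [-1.57, -0.002, -0.067]
force: [0.3, -0.3, 0.8]
grip_width: 0.0851
```

```bash
python3 -m crank '[{"hand":0.6,"dx":0,"dy":2,"dz":0,"yaw":0},{"hand":0.65,"dx":0,"dy":2,"dz":0,"yaw":0},{"hand":0.65,"dx":0,"dy":2,"dz":0,"yaw":0},{"hand":0.65,"dx":0,"dy":2,"dz":0,"yaw":0},{"hand":0.65,"dx":0,"dy":2,"dz":0,"yaw":0},{"hand":0.65,"dx":0,"dy":2,"dz":0,"yaw":0}]' 25; python3 - <<'E'
from h import *
s=bot.grab_frame('scene');crop(s,250,140,60,70,8,'pics/s2.png');print(bot.observe())
E
```

```text
clock: 2.95
position: [0.4813, 0.1376, 0.0634]
tool_rot: [-1.571, -0.0, -0.067]
force: [-0.1, -0.3, 0.2]
grip_width: 0.0296
{'clock': 3.0, 'qpos': array([-0.58764627,  0.61209686,  0.2570478 ,  2.05976872, -0.30648522,
        0.50530003, -0.17263544]), 'qd': array([ 1.19887231e-03,  7.75960904e-04, -5.65241852e-04,  1.19756623e-05,
       -2.45388749e-04, -1.65746045e-04, -4.92270500e-04]), 'joint_efforts': array([-1.51644938e-02, -8.15660763e+01,  8.69319409e+00, -2.00425726e+01,
        1.20247752e-02,  5.83745947e-03, -1.51943092e-03]), 'position': array([0.48130583, 0.1376152 , 0.0633279 ]), 'tool_rot': array([-1.57082028e+00, -1.12048788e-05, -6.70378123e-02]), 'force': array([ 0.6141761 , -0.22233984, -0.20375048]), 'moment': array([0.01843706, 0.04769987, 0.00313034]), 'grip_width': 0.02999021167794079}
```

View pics/s2.png

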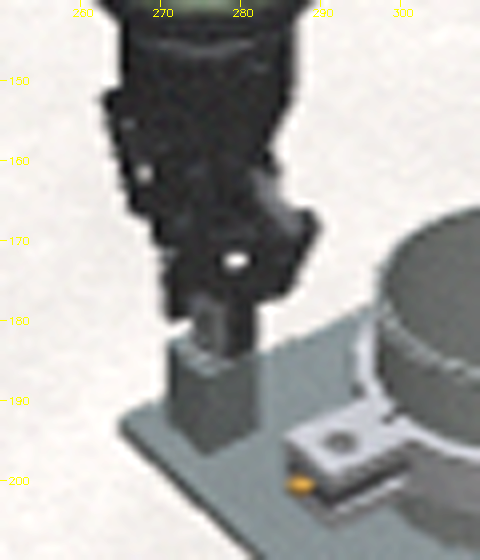

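```bash
python3 -m crank '[{"hand":0.8,"dx":0,"dy":-1,"dz":0,"yaw":0},{"hand":0.9,"dx":0,"dy":-1,"dz":0,"yaw":0},{"hand":1,"dx":0,"dy":-1,"dz":0,"yaw":0},{"hand":1,"dx":0,"dy":-1,"dz":0,"yaw":0},{"hand":1,"dx":0,"dy":-1,"dz":0,"yaw":0},{"hand":1,"dx":0,"dy":-1,"dz":0,"yaw":0}]' 25; python3 - <<'E'
from h import *
print(bot.observe())
E
```

```text
clock: 3.5
position: [0.4816, 0.1376, 0.0644]
tool_rot: [-1.571, -0.001, -0.067]
force: [3.4, -0.4, 1.1]
grip_width: 0.0189
{'clock': 3.5, 'qpos': array([-0.58840238,  0.6102465 ,  0.25820648,  2.05918106, -0.30580014,
        0.5071461 , -0.17327031]), 'qd': array([ 0.00088723,  0.00126157,  0.00142775,  0.00102813,  0.00064803,
       -0.00028882,  0.000472  ]), 'joint_efforts': array([-7.29366392e-01, -7.97556996e+01,  7.53537834e+00, -1.74583554e+01,
       -1.27261779e-01,  1.24363258e+00, -1.50296451e-03]), 'position': array([0.48162282, 0.13764847, 0.06441198]), 'tool_rot': array([-1.57061607e+00, -6.47520789e-04, -6.71805711e-02]), 'force': array([ 3.36291937, -0.40357887,  1.06597144]), 'moment': array([-0.09938283, -0.89165376,  0.06432677]), 'grip_width': 0.018909631315106524}
```

```bash
python3 -m crank '[{"hand":1,"dx":1,"dy":-1,"dz":0,"yaw":0},{"hand":1,"dx":1,"dy":-1,"dz":0,"yaw":0},{"hand":1,"dx":1,"dy":-1,"dz":0,"yaw":0}]' 40; python3 -c "
from workcell import bot
o=bot.observe();print(o['position'],o['force'],o['moment'])"
```

```text
clock: 3.75
position: [0.4819, 0.1375, 0.0652]
tool_rot: [-1.571, 0.001, -0.067]
force: [-0.5, -0.4, -1.7]
grip_width: 0.0185
[0.48185112 0.13751743 0.06516836] [-0.48262217 -0.42280326 -1.65001307] [ 0.00981953 -0.01699273 -0.01037553]
```

```bash
python3 -m crank '[{"hand":1,"dx":0,"dy":-15,"dz":0,"yaw":0},{"hand":1,"dx":0,"dy":-30,"dz":0,"yaw":0},{"hand":1,"dx":0,"dy":-50,"dz":0,"yaw":0},{"hand":1,"dx":0,"dy":-64,"dz":0,"yaw":0},{"hand":1,"dx":30,"dy":-64,"dz":0,"yaw":0},{"hand":1,"dx":60,"dy":-64,"dz":0,"yaw":0},{"hand":1,"dx":85,"dy":-64,"dz":0,"yaw":0},{"hand":1,"dx":98,"dy":-64,"dz":0,"yaw":0},{"hand":1,"dx":98,"dy":-64,"dz":0,"yaw":0},{"hand":1,"dx":98,"dy":-64,"dz":0,"yaw":0},{"hand":1,"dx":98,"dy":-64,"dz":0,"yaw":0}]'; python3 - <<'E'
from h import *
o=bot.observe();print(o['position'],o['force'],o['moment'],o['tool_rot'])
s=bot.grab_frame('scene');t=bot.grab_frame('top');crop(s,255,135,80,80,7,'pics/s3.png');crop(t,190,180,70,70,8,'pics/t3.png')
E
```

```text
clock: 4.67
position: [0.5791, 0.131, 0.129]
tool_rot: [-1.571, 0.001, -0.067]
force: [0.1, -0.2, -0.0]
grip_width: 0.0184
[0.57911595 0.13099223 0.12895414] [ 0.11739489 -0.18557441 -0.00403053] [-0.03092347 -0.0176232   0.03492685] [-1.57105477e+00  1.29327852e-03 -6.69762198e-02]
```

View pics/s3.png

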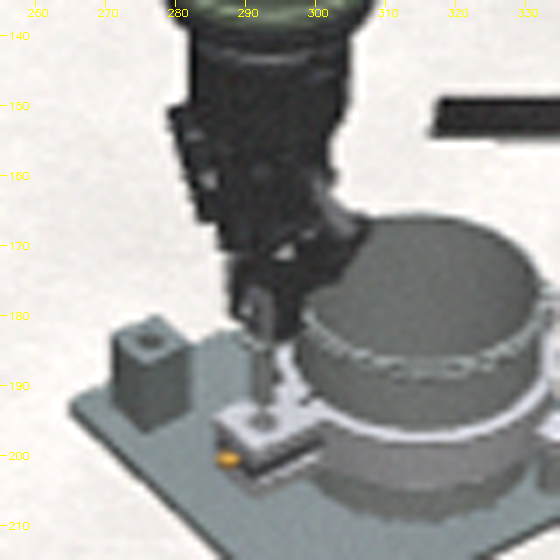

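View pics/t3.png

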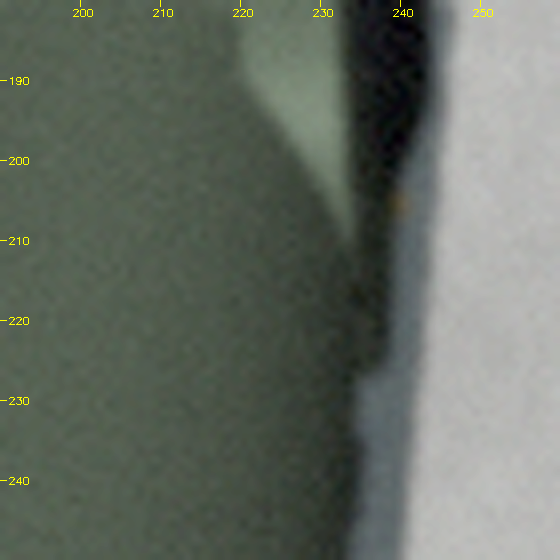

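```bash
python3 -m crank '[{"hand":1,"dx":0,"dy":6,"dz":0,"yaw":0},{"hand":1,"dx":0,"dy":9,"dz":0,"yaw":0},{"hand":1,"dx":0,"dy":12,"dz":0,"yaw":0},{"hand":1,"dx":0,"dy":15,"dz":0,"yaw":0},{"hand":1,"dx":0,"dy":15,"dz":0,"yaw":0},{"hand":1,"dx":0,"dy":15,"dz":0,"yaw":0}]'
```

```text
clock: 5.27
position: [0.5799, 0.1309, 0.1141]
tool_rot: [-1.571, 0.0, -0.067]
force: [-0.5, -0.7, 0.2]
grip_width: 0.0181
```

```bash
python3 -m crank '[{"hand":1,"dx":0,"dy":3,"dz":0,"yaw":0},{"hand":1,"dx":0,"dy":6,"dz":0,"yaw":0},{"hand":1,"dx":0,"dy":8,"dz":0,"yaw":0},{"hand":1,"dx":0,"dy":8,"dz":0,"yaw":0},{"hand":1,"dx":0,"dy":8,"dz":0,"yaw":0}]'
```

```text
clock: 5.68
position: [0.58, 0.131, 0.1061]
tool_rot: [-1.571, 0.0, -0.067]
force: [0.3, 0.2, -0.5]
grip_width: 0.018
```

```bash
python3 -c "
from h import *
o=bot.observe();print(o['position'],o['force'],o['moment'],o['tool_rot'])
s=bot.grab_frame('scene');crop(s,255,135,80,80,7,'pics/s4.png')"
```

```text
[0.57997564 0.13101098 0.10614754] [ 0.26000287  0.24026979 -0.5480901 ] [ 0.05565291 -0.012582   -0.00313912] [-1.57086732e+00  2.99967916e-04 -6.70547210e-02]
```

View pics/s4.png

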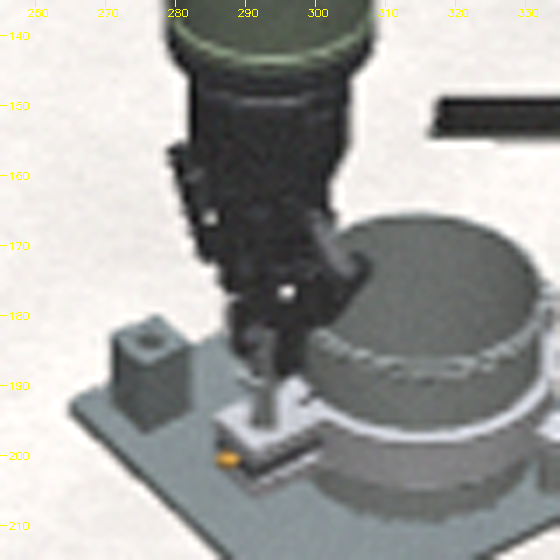

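```bash
python3 -m crank '[{"hand":1,"dx":0,"dy":4,"dz":0,"yaw":0},{"hand":1,"dx":0,"dy":8,"dz":0,"yaw":0},{"hand":1,"dx":0,"dy":12,"dz":0,"yaw":0},{"hand":1,"dx":0,"dy":16,"dz":0,"yaw":0},{"hand":1,"dx":0,"dy":20,"dz":0,"yaw":0},{"hand":1,"dx":0,"dy":23,"dz":0,"yaw":0},{"hand":1,"dx":0,"dy":26,"dz":0,"yaw":0},{"hand":1,"dx":0,"dy":26,"dz":0,"yaw":0}]' 60
```

```text
clock: 6.4
position: [0.5802, 0.1313, 0.0798]
tool_rot: [-1.571, -0.0, -0.067]
force: [1.7, 3.6, -4.5]
grip_width: 0.0178
```

```bash
python3 -m crank '[{"hand":1,"dx":0,"dy":1,"dz":0,"yaw":0},{"hand":1,"dx":0,"dy":2,"dz":0,"yaw":0},{"hand":1,"dx":0,"dy":3,"dz":0,"yaw":0},{"hand":1,"dx":0,"dy":3,"dz":0,"yaw":0}]' 60
```

```text
clock: 6.73
position: [0.5804, 0.1314, 0.0783]
tool_rot: [-1.57, -0.001, -0.067]
force: [-3.9, 2.7, 18.4]
grip_width: 0.0175
```

```bash
python3 -m crank '[{"hand":1,"dx":0,"dy":-1,"dz":0,"yaw":0},{"hand":0.6,"dx":0,"dy":-1,"dz":0,"yaw":0},{"hand":0.4,"dx":0,"dy":-1,"dz":0,"yaw":0},{"hand":0.2,"dx":0,"dy":-1,"dz":0,"yaw":0},{"hand":0,"dx":0,"dy":-1,"dz":0,"yaw":0},{"hand":0,"dx":0,"dy":-1,"dz":0,"yaw":0},{"hand":0,"dx":0,"dy":-40,"dz":0,"yaw":0},{"hand":0,"dx":0,"dy":-80,"dz":0,"yaw":0},{"hand":0,"dx":0,"dy":-120,"dz":0,"yaw":0},{"hand":0,"dx":0,"dy":-140,"dz":0,"yaw":0},{"hand":0,"dx":0,"dy":-140,"dz":0,"yaw":0}]' 60; python3 -c "
from h import *
s=bot.grab_frame('scene');crop(s,255,145,90,80,7,'pics/s5.png')"
```

```text
clock: 7.65
position: [0.582, 0.1312, 0.2221]
tool_rot: [-1.568, -0.006, -0.067]
force: [0.9, 0.5, -1.0]
grip_width: 0.0853
```

View pics/s5.png

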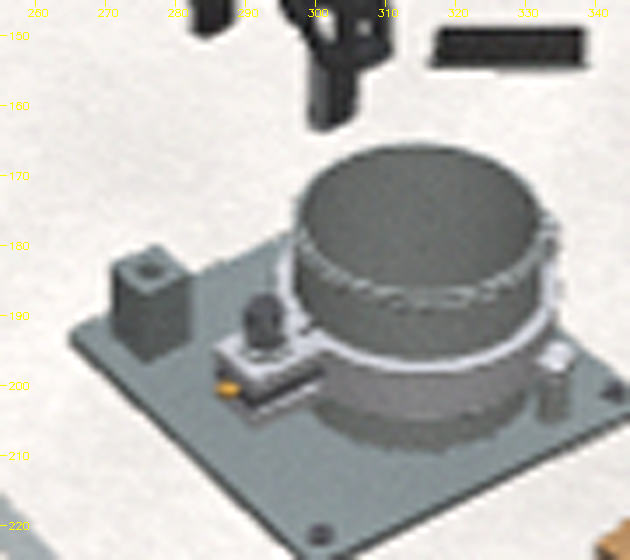

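```bash
cat >> h.py <<'E'
def lid(px,py,zi):
    a=np.linspace(0,2*np.pi,181); c=lambda z,r:np.c_[px+r*np.cos(a),py+r*np.sin(a),0*a+z]
    return [c(zi+.004,.07),c(zi+.019,.07),c(zi+.043,.016),c(zi+.065,.009)]
E
python3 - <<'E'
from h import *
t=cv2.imread('pics/top0.png')[:,:,::-1];s=cv2.imread('pics/scene0.png')[:,:,::-1]
L=lid(.5765,-.2375,.006)
overlay('top',t,L,315,165,85,85,8,'pics/ov_t2.png'); overlay('scene',s,L,160,225,90,65,8,'pics/ov_s2.png')
E
```

```text
(no output)
```

View pics/ov_t2.png

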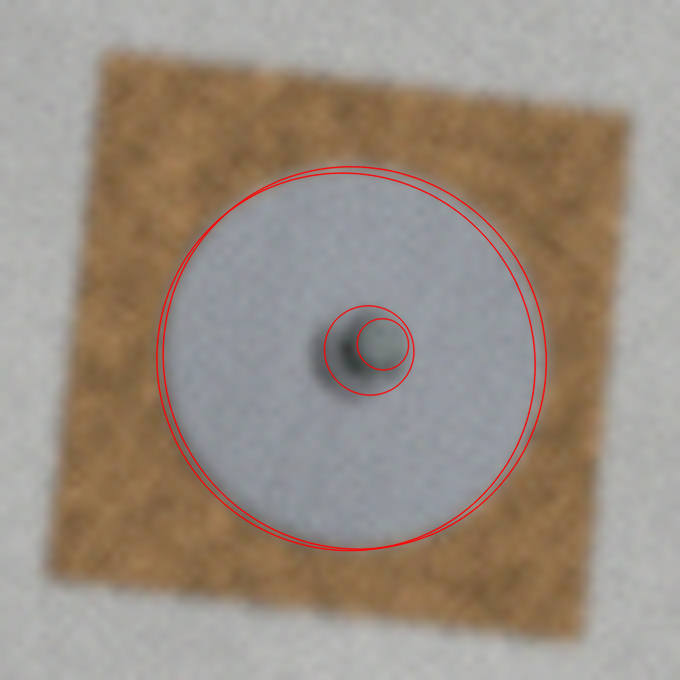

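View pics/ov_s2.png

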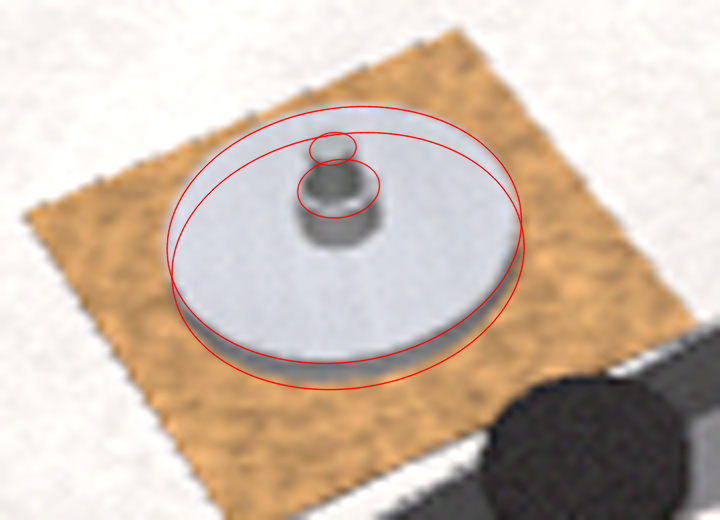

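```bash
python3 -m crank '[{"hand":0,"dx":2,"dy":0,"dz":-40,"yaw":0},{"hand":0,"dx":4,"dy":0,"dz":-80,"yaw":0},{"hand":0,"dx":6,"dy":0,"dz":-120,"yaw":0},{"hand":0,"dx":8,"dy":0,"dz":-160,"yaw":0},{"hand":0,"dx":10,"dy":0,"dz":-200,"yaw":0},{"hand":0,"dx":12,"dy":0,"dz":-240,"yaw":0},{"hand":0,"dx":14,"dy":0,"dz":-280,"yaw":0},{"hand":0,"dx":16,"dy":0,"dz":-320,"yaw":0},{"hand":0,"dx":18,"dy":0,"dz":-350,"yaw":0},{"hand":0,"dx":19,"dy":0,"dz":-368,"yaw":0},{"hand":0,"dx":19,"dy":0,"dz":-368,"yaw":0},{"hand":0,"dx":19,"dy":0,"dz":-368,"yaw":0}]'; python3 -m crank '[{"hand":0,"dx":0,"dy":0,"dz":0,"yaw":0},{"hand":0,"dx":0,"dy":0,"dz":0,"yaw":0}]'; python3 -c "
from h import *
o=bot.observe();print(o['position'],o['tool_rot'],o['qpos'])"
```

```text
clock: 8.7
position: [0.5736, -0.2382, 0.2161]
tool_rot: [-1.571, 0.002, -0.069]
force: [-0.5, 0.8, 0.6]
grip_width: 0.0852
clock: 8.87
position: [0.5745, -0.2361, 0.2168]
tool_rot: [-1.57, 0.001, -0.066]
force: [0.6, 1.0, -0.6]
grip_width: 0.0856
[ 0.57449745 -0.23607185  0.21681174] [-1.57015519e+00  7.11231356e-04 -6.55194916e-02] [ 0.03423508  0.56173258  0.39170493  1.64094953 -0.24636817  0.98884242
  0.4425505 ]
```

```bash
python3 -m crank '[{"hand":0,"dx":1.6,"dy":40,"dz":-1,"yaw":0},{"hand":0,"dx":1.6,"dy":80,"dz":-1,"yaw":0},{"hand":0,"dx":1.6,"dy":115,"dz":-1,"yaw":0},{"hand":0,"dx":1.6,"dy":122,"dz":-1,"yaw":0},{"hand":0,"dx":1.6,"dy":122,"dz":-1,"yaw":0},{"hand":0,"dx":1.6,"dy":122,"dz":-1,"yaw":0}]'; python3 - <<'E'
from h import *
s=bot.grab_frame('scene');crop(s,160,180,100,100,6,'pics/s6.png')
p=bot.observe()['position'];print(p)
x=np.array([.9978,-.067,0])
for z in(p[2]+.013,.071): print(z,proj('scene',[p*[1,1,0]+[0,0,z],p*[1,1,0]+[0,0,z]+x*.05,p*[1,1,0]+[0,0,z]-x*.05]))
E
```

```text
clock: 9.37
position: [0.5766, -0.2385, 0.0967]
tool_rot: [-1.571, -0.001, -0.067]
force: [-0.1, -0.8, 2.0]
grip_width: 0.0857
[ 0.57699973 -0.23873601  0.0974168 ]
0.1104168006314739 [[199.57625631 234.28420539]
 [207.54172102 243.81767699]
 [191.91735976 225.11604404]]
0.071 [[200.87276317 243.37978966]
 [208.73737617 252.93944764]
 [193.30605451 234.18051779]]
```

View pics/s6.png

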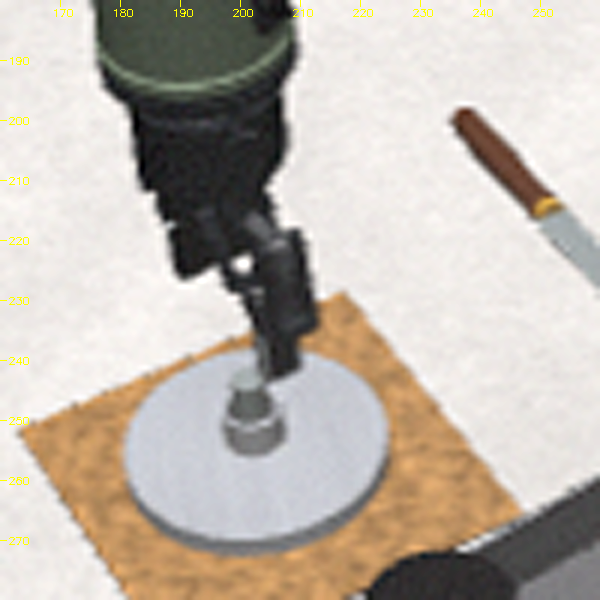

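```bash
python3 -m crank '[{"hand":0,"dx":-0.5,"dy":15,"dz":1,"yaw":0},{"hand":0,"dx":-0.5,"dy":30,"dz":1,"yaw":0},{"hand":0.2,"dx":-0.5,"dy":42,"dz":1,"yaw":0},{"hand":0.5,"dx":-0.5,"dy":42,"dz":1,"yaw":0},{"hand":0.65,"dx":-0.5,"dy":42,"dz":1,"yaw":0},{"hand":0.65,"dx":-0.5,"dy":42,"dz":1,"yaw":0},{"hand":0.65,"dx":-0.5,"dy":42,"dz":1,"yaw":0},{"hand":0.65,"dx":-0.5,"dy":42,"dz":1,"yaw":0}]' 40; python3 -c "
from h import *
s=bot.grab_frame('scene');crop(s,160,190,90,90,7,'pics/s7.png')
o=bot.observe();print(o['position'],o['force'])"
```

```text
clock: 10.08
position: [0.5759, -0.2377, 0.0542]
tool_rot: [-1.571, -0.001, -0.067]
force: [0.4, -0.7, -0.1]
grip_width: 0.0298
[ 0.57576677 -0.23761411  0.05394107] [ 0.66593095 -0.64219992 -0.05340651]
```

View pics/s7.png

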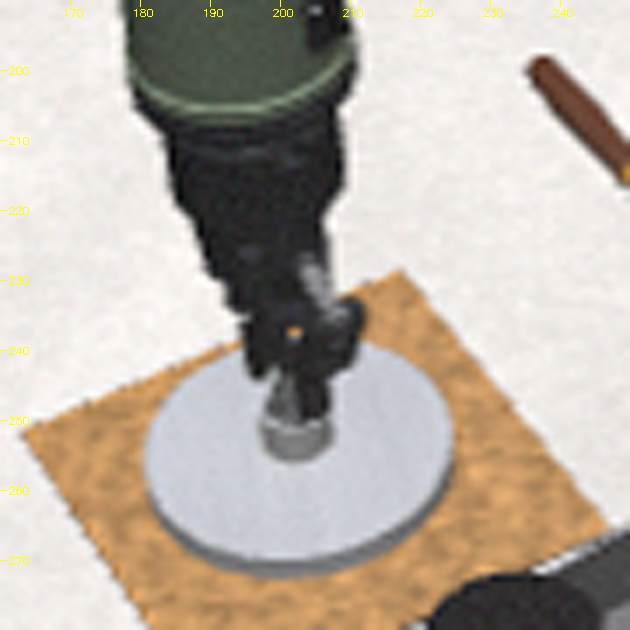

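```bash
python3 -m crank '[{"hand":0.8,"dx":0,"dy":2,"dz":0,"yaw":0},{"hand":1,"dx":0,"dy":2,"dz":0,"yaw":0},{"hand":1,"dx":0,"dy":2,"dz":0,"yaw":0},{"hand":1,"dx":0,"dy":2,"dz":0,"yaw":0},{"hand":1,"dx":0,"dy":2,"dz":0,"yaw":0},{"hand":1,"dx":0,"dy":2,"dz":0,"yaw":0},{"hand":1,"dx":0,"dy":2,"dz":0,"yaw":0},{"hand":1,"dx":0,"dy":2,"dz":0,"yaw":0}]' 80
```

```text
clock: 10.8
position: [0.5761, -0.2377, 0.0521]
tool_rot: [-1.571, -0.001, -0.067]
force: [-0.5, 1.5, 11.2]
grip_width: 0.0151
```

```bash
python3 -m crank '[{"hand":1,"dx":0,"dy":0,"dz":0,"yaw":0},{"hand":1,"dx":0,"dy":-5,"dz":0,"yaw":0},{"hand":1,"dx":0,"dy":-12,"dz":0,"yaw":0},{"hand":1,"dx":0,"dy":-22,"dz":0,"yaw":0},{"hand":1,"dx":0,"dy":-30,"dz":0,"yaw":0},{"hand":1,"dx":0,"dy":-30,"dz":0,"yaw":0},{"hand":1,"dx":0,"dy":-30,"dz":0,"yaw":0}]'; python3 -c "
from h import *
s=bot.grab_frame('scene');crop(s,160,190,90,90,7,'pics/s8.png')
o=bot.observe();print(o['position'],o['force'],o['moment'],o['grip_width'])"
```

```text
clock: 11.38
position: [0.5758, -0.2376, 0.082]
tool_rot: [-1.571, -0.001, -0.067]
force: [-0.1, -0.0, -4.3]
grip_width: 0.0151
[ 0.5754937  -0.23741762  0.0814332 ] [-0.68661727 -1.03587811 -4.67717773] [0.05534978 0.02623607 0.01555631] 0.015013877434071093
```

View pics/s8.png

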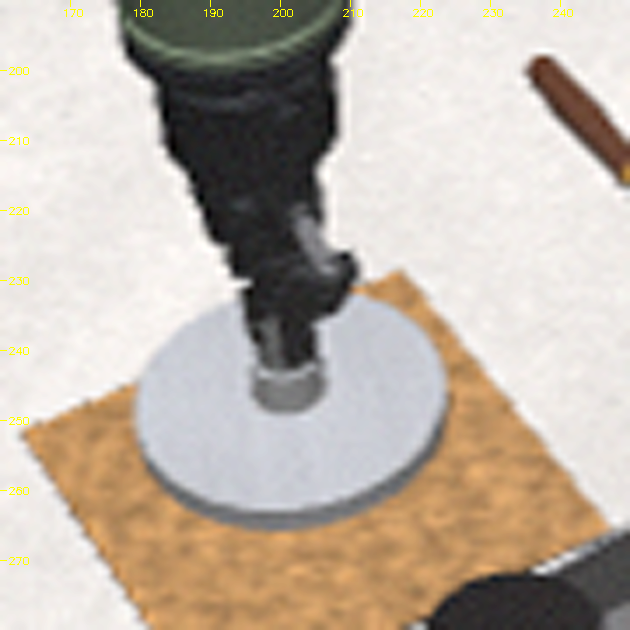

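```bash
python3 -m crank '[{"hand":1,"dx":0,"dy":-10,"dz":0,"yaw":0},{"hand":1,"dx":0,"dy":-25,"dz":0,"yaw":0},{"hand":1,"dx":0,"dy":-50,"dz":0,"yaw":0},{"hand":1,"dx":0,"dy":-75,"dz":0,"yaw":0},{"hand":1,"dx":0,"dy":-100,"dz":0,"yaw":0},{"hand":1,"dx":0,"dy":-120,"dz":0,"yaw":0},{"hand":1,"dx":0,"dy":-132,"dz":0,"yaw":0},{"hand":1,"dx":0,"dy":-138,"dz":0,"yaw":0},{"hand":1,"dx":0,"dy":-138,"dz":0,"yaw":0},{"hand":1,"dx":0,"dy":-138,"dz":0,"yaw":0}]'; python3 -m crank '[{"hand":1,"dx":0,"dy":0,"dz":5,"yaw":0},{"hand":1,"dx":-1,"dy":0,"dz":15,"yaw":0},{"hand":1,"dx":-1,"dy":0,"dz":30,"yaw":0},{"hand":1,"dx":-2,"dy":0,"dz":50,"yaw":0},{"hand":1,"dx":-3,"dy":0,"dz":75,"yaw":0},{"hand":1,"dx":-5,"dy":0,"dz":100,"yaw":0},{"hand":1,"dx":-6,"dy":0,"dz":125,"yaw":0},{"hand":1,"dx":-7,"dy":0,"dz":150,"yaw":0},{"hand":1,"dx":-8,"dy":0,"dz":175,"yaw":0},{"hand":1,"dx":-9,"dy":0,"dz":200,"yaw":0},{"hand":1,"dx":-10,"dy":0,"dz":220,"yaw":0},{"hand":1,"dx":-10,"dy":0,"dz":235,"yaw":0}]'; python3 -m crank '[{"hand":1,"dx":-1,"dy":0,"dz":15,"yaw":0},{"hand":1,"dx":-2,"dy":0,"dz":35,"yaw":0},{"hand":1,"dx":-3,"dy":0,"dz":60,"yaw":0},{"hand":1,"dx":-4,"dy":0,"dz":85,"yaw":0},{"hand":1,"dx":-5,"dy":0,"dz":110,"yaw":0},{"hand":1,"dx":-6,"dy":0,"dz":135,"yaw":0},{"hand":1,"dx":-7,"dy":0,"dz":160,"yaw":0},{"hand":1,"dx":-8,"dy":0,"dz":185,"yaw":0},{"hand":1,"dx":-9,"dy":0,"dz":205,"yaw":0},{"hand":1,"dx":-10,"dy":0,"dz":218,"yaw":0},{"hand":1,"dx":-10,"dy":0,"dz":227,"yaw":0},{"hand":1,"dx":-10,"dy":0,"dz":227,"yaw":0}]'; python3 -m crank '[{"hand":1,"dx":0,"dy":0,"dz":0,"yaw":0},{"hand":1,"dx":0,"dy":0,"dz":0,"yaw":0},{"hand":1,"dx":0,"dy":0,"dz":0,"yaw":0}]'
```

```text
clock: 12.27
position: [0.5751, -0.2373, 0.2185]
tool_rot: [-1.57, 0.001, -0.067]
force: [-0.1, 0.5, -5.5]
grip_width: 0.0152
clock: 13.27
position: [0.5805, 0.0009, 0.2185]
tool_rot: [-1.57, 0.001, -0.065]
force: [1.8, 0.6, -5.1]
grip_width: 0.0154
clock: 14.27
position: [0.5859, 0.2267, 0.2187]
tool_rot: [-1.571, 0.001, -0.065]
force: [0.0, 0.1, -4.5]
grip_width: 0.0149
clock: 14.52
position: [0.5867, 0.2233, 0.2194]
tool_rot: [-1.571, -0.0, -0.069]
force: [0.6, 0.1, -4.6]
grip_width: 0.015
```

```bash
python3 -c "
from h import *
s=bot.grab_frame('scene');t=bot.grab_frame('top')
cv2.imwrite('pics/s9r.png',s[:,:,::-1]);cv2.imwrite('pics/t9r.png',t[:,:,::-1])
o=bot.observe();p=o['position'];print(p,o['tool_rot'],o['force'])
L=lid(p[0],p[1],p[2]-.046)
overlay('scene',s,L,260,110,100,100,7,'pics/s9.png');overlay('top',t,L,150,150,100,90,7,'pics/t9.png')"
```

```text
[0.5866261  0.22379955 0.21941193] [-1.57090748e+00 -9.98365833e-05 -6.83096649e-02] [ 0.25902854 -0.71104484 -4.32912513]
```

View pics/s9.png

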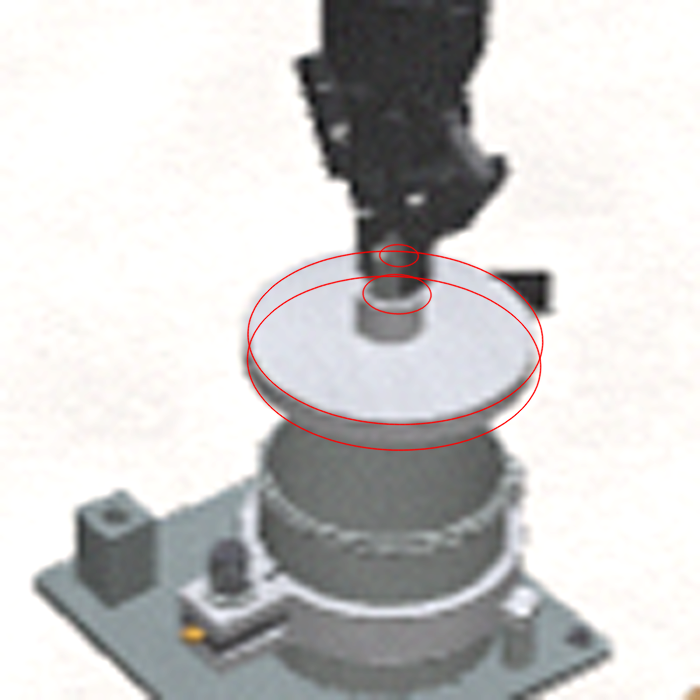

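View pics/t9.png

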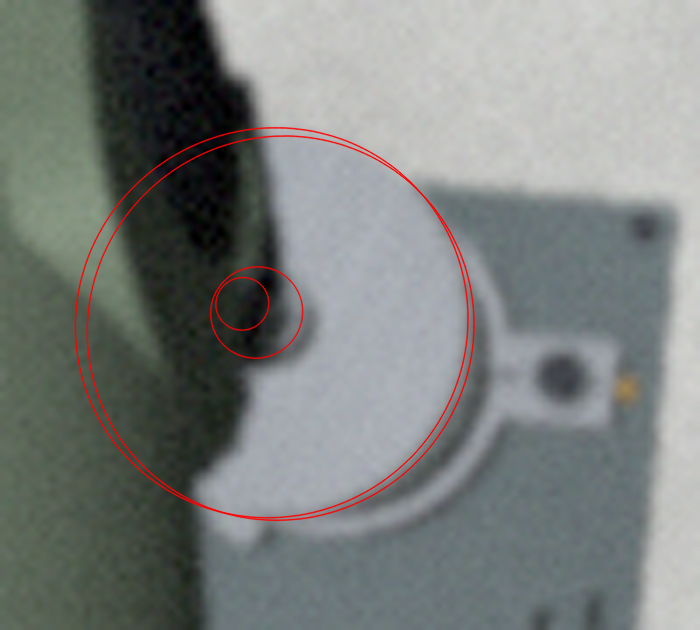

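```bash
python3 -m crank '[{"hand":1,"dx":-0.3,"dy":8,"dz":1,"yaw":0},{"hand":1,"dx":-0.3,"dy":20,"dz":1,"yaw":0},{"hand":1,"dx":-0.3,"dy":34,"dz":1,"yaw":0},{"hand":1,"dx":-0.3,"dy":46,"dz":1,"yaw":0},{"hand":1,"dx":-0.3,"dy":54,"dz":1,"yaw":0},{"hand":1,"dx":-0.3,"dy":58,"dz":1,"yaw":0},{"hand":1,"dx":-0.3,"dy":58,"dz":1,"yaw":0},{"hand":1,"dx":-0.3,"dy":58,"dz":1,"yaw":0},{"hand":1,"dx":-0.3,"dy":58,"dz":1,"yaw":0}]'; python3 -c "
from h import *
s=bot.grab_frame('scene')
o=bot.observe();p=o['position'];print(p,o['tool_rot'],o['force'])
crop(s,260,120,100,100,7,'pics/s10.png')"
```

```text
clock: 15.37
position: [0.5866, 0.2258, 0.1619]
tool_rot: [-1.57, -0.001, -0.067]
force: [-0.9, 0.8, -5.2]
grip_width: 0.0148
[0.58657576 0.22588219 0.16193609] [-1.57030876e+00 -8.85452671e-04 -6.70484405e-02] [ 0.56744291  0.17151019 -4.09314233]
```

View pics/s10.png

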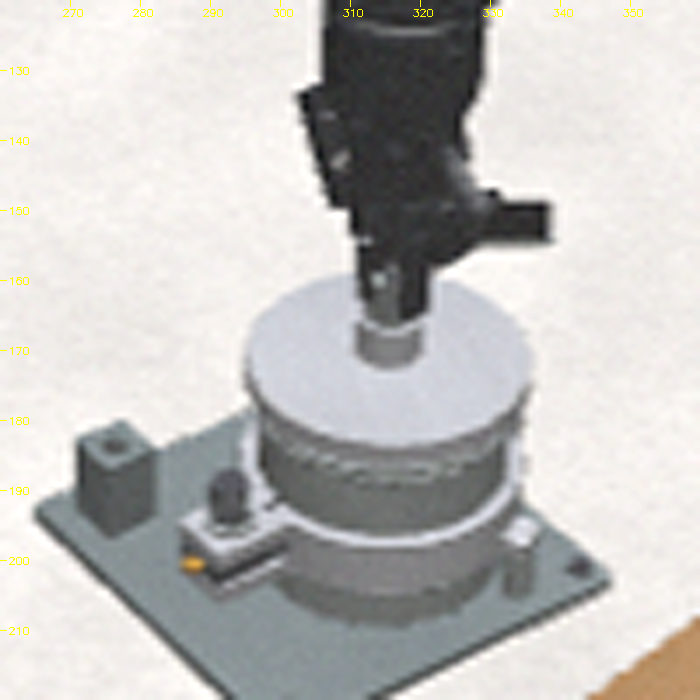

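```bash
python3 -m crank '[{"hand":1,"dx":0,"dy":2,"dz":-0.8,"yaw":0},{"hand":1,"dx":0,"dy":4,"dz":-0.8,"yaw":0},{"hand":1,"dx":0,"dy":6,"dz":-0.8,"yaw":0},{"hand":1,"dx":0,"dy":8,"dz":-0.8,"yaw":0},{"hand":1,"dx":0,"dy":10,"dz":-0.8,"yaw":0},{"hand":1,"dx":0,"dy":10,"dz":-0.8,"yaw":0},{"hand":1,"dx":0,"dy":10,"dz":-0.8,"yaw":0}]'; python3 -m crank '[{"hand":1,"dx":0,"dy":1,"dz":0,"yaw":0},{"hand":1,"dx":0,"dy":2,"dz":0,"yaw":0},{"hand":1,"dx":0,"dy":3,"dz":0,"yaw":0},{"hand":1,"dx":0,"dy":4,"dz":0,"yaw":0},{"hand":1,"dx":0,"dy":4.5,"dz":0,"yaw":0},{"hand":1,"dx":0,"dy":4.5,"dz":0,"yaw":0},{"hand":1,"dx":0,"dy":4.5,"dz":0,"yaw":0}]'
```

```text
clock: 16.0
position: [0.5861, 0.2249, 0.1511]
tool_rot: [-1.571, 0.0, -0.067]
force: [-0.4, -0.3, -4.5]
grip_width: 0.0146
clock: 16.58
position: [0.5861, 0.225, 0.1468]
tool_rot: [-1.571, 0.0, -0.067]
force: [0.4, -0.9, -4.9]
grip_width: 0.0149
```

Still carrying the weight; lower in small steps until contact.

```bash
python3 -m crank '[{"hand":1,"dx":0,"dy":0.5,"dz":0,"yaw":0},{"hand":1,"dx":0,"dy":1,"dz":0,"yaw":0},{"hand":1,"dx":0,"dy":1,"dz":0,"yaw":0},{"hand":1,"dx":0,"dy":1,"dz":0,"yaw":0}]';python3 -m crank '[{"hand":1,"dx":0,"dy":0.3,"dz":0,"yaw":0},{"hand":1,"dx":0,"dy":0.6,"dz":0,"yaw":0},{"hand":1,"dx":0,"dy":0.6,"dz":0,"yaw":0},{"hand":1,"dx":0,"dy":0.6,"dz":0,"yaw":0}]'
```

```text
clock: 16.92
position: [0.5863, 0.225, 0.1461]
tool_rot: [-1.571, -0.0, -0.067]
force: [-2.2, -0.4, 4.0]
grip_width: 0.015
clock: 17.25
position: [0.5863, 0.225, 0.146]
tool_rot: [-1.57, -0.0, -0.067]
force: [-5.6, -2.2, 14.2]
grip_width: 0.0149
```

```bash
python3 -m crank '[{"hand":1,"dx":0,"dy":-0.4,"dz":0,"yaw":0},{"hand":1,"dx":0,"dy":-0.4,"dz":0,"yaw":0},{"hand":0.7,"dx":0,"dy":-0.4,"dz":0,"yaw":0},{"hand":0.5,"dx":0,"dy":-0.4,"dz":0,"yaw":0},{"hand":0.3,"dx":0,"dy":-0.4,"dz":0,"yaw":0},{"hand":0.3,"dx":0,"dy":-0.4,"dz":0,"yaw":0},{"hand":0.3,"dx":0,"dy":-0.4,"dz":0,"yaw":0},{"hand":0.3,"dx":0,"dy":-0.4,"dz":0,"yaw":0}]';python3 -c "
from h import *
s=bot.grab_frame('scene')
o=bot.observe();p=o['position'];print(p,o['tool_rot'],o['force'])
crop(s,260,120,100,100,7,'pics/s11.png')"
```

```text
clock: 17.92
position: [0.5862, 0.225, 0.1456]
tool_rot: [-1.571, -0.0, -0.067]
force: [0.2, 0.4, 0.8]
grip_width: 0.0594
[0.58620397 0.22496689 0.14556231] [-1.57084884e+00 -3.45473966e-05 -6.70882775e-02] [-0.36399429 -0.04782947  0.3060984 ]
```

View pics/s11.png

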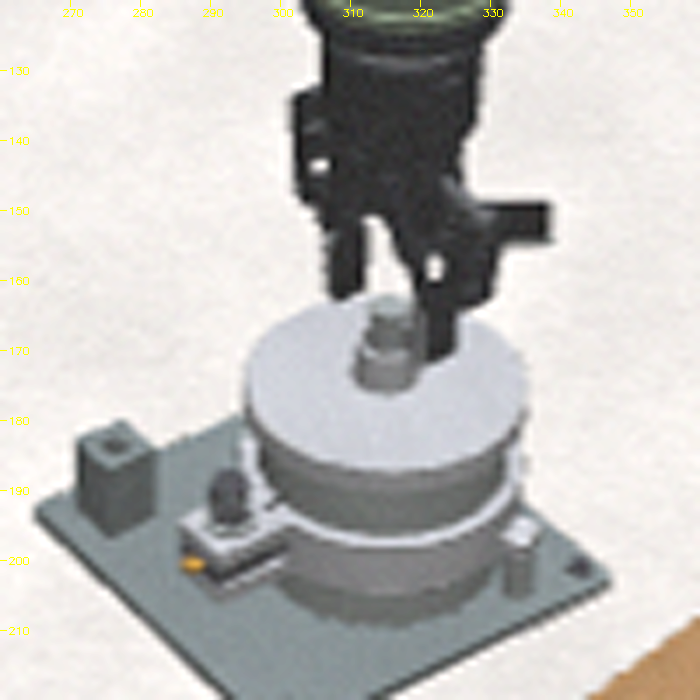

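```bash
python3 -m crank '[{"hand":0.3,"dx":0,"dy":6,"dz":0,"yaw":0},{"hand":0.3,"dx":0,"dy":12,"dz":0,"yaw":0},{"hand":0.3,"dx":0,"dy":18,"dz":0,"yaw":0},{"hand":0.3,"dx":0,"dy":22,"dz":0,"yaw":0},{"hand":0.45,"dx":0,"dy":22,"dz":0,"yaw":0},{"hand":0.5,"dx":0,"dy":22,"dz":0,"yaw":0},{"hand":0.5,"dx":0,"dy":22,"dz":0,"yaw":0},{"hand":0.5,"dx":0,"dy":22,"dz":0,"yaw":0}]';python3 -c "
from h import *
s=bot.grab_frame('scene')
o=bot.observe();p=o['position'];print(p,o['tool_rot'],o['force'])
crop(s,260,120,100,100,7,'pics/s12.png')"
```

```text
clock: 18.63
position: [0.5863, 0.225, 0.1238]
tool_rot: [-1.571, -0.0, -0.067]
force: [-0.3, -0.6, 0.4]
grip_width: 0.043
[0.5863136  0.22502789 0.12386256] [-1.57060524e+00 -3.57563380e-04 -6.70514812e-02] [-0.14281605  0.34878919  0.01557568]
```

View pics/s12.png

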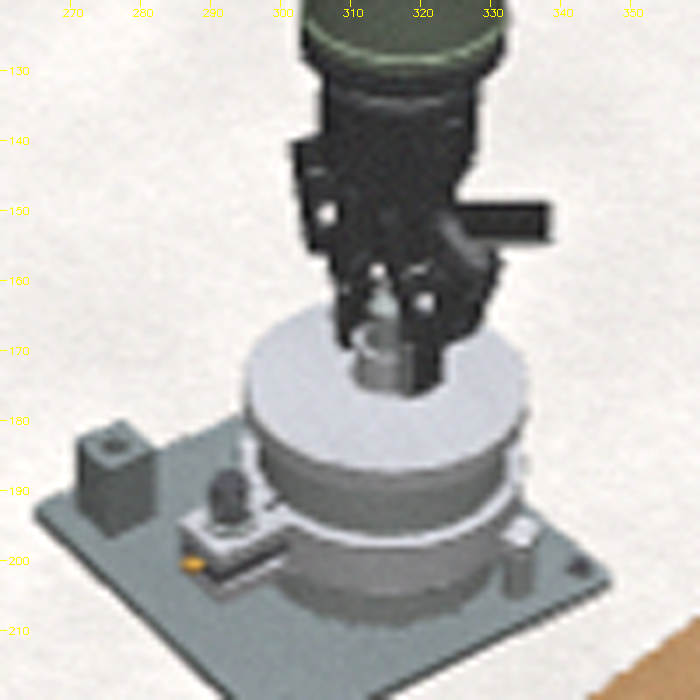

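```bash
python3 -m crank '[{"hand":0.65,"dx":0,"dy":0,"dz":0,"yaw":0},{"hand":0.8,"dx":0,"dy":0,"dz":0,"yaw":0},{"hand":1,"dx":0,"dy":0,"dz":0,"yaw":0},{"hand":1,"dx":0,"dy":0,"dz":0,"yaw":0},{"hand":1,"dx":0,"dy":0,"dz":0,"yaw":0},{"hand":1,"dx":0,"dy":0,"dz":0,"yaw":0}]' 50; python3 -m crank '[{"hand":1,"dx":0,"dy":-1,"dz":0,"yaw":0},{"hand":1,"dx":0,"dy":-2,"dz":0,"yaw":0},{"hand":1,"dx":0,"dy":-4,"dz":0,"yaw":0},{"hand":1,"dx":0,"dy":-4,"dz":0,"yaw":0}]'; python3 -c "
from h import *
o=bot.observe();print(o['position'],o['tool_rot'],o['force'],o['moment'])"
```

```text
clock: 19.18
position: [0.5863, 0.2251, 0.1242]
tool_rot: [-1.57, -0.0, -0.067]
force: [-2.5, -0.6, 6.9]
grip_width: 0.0308
clock: 19.52
position: [0.5863, 0.225, 0.1279]
tool_rot: [-1.571, -0.0, -0.067]
force: [0.8, -0.8, -2.1]
grip_width: 0.0308
[0.58627449 0.2250199  0.12789917] [-1.57071887e+00 -2.50288695e-04 -6.70415352e-02] [ 0.75376013 -0.83987753 -2.13421379] [ 0.00876769 -0.00544269  0.00310867]
```

```bash
python3 -m crank '[{"hand":1,"dx":0,"dy":-3,"dz":0,"yaw":0},{"hand":1,"dx":0,"dy":-9,"dz":0,"yaw":0},{"hand":1,"dx":0,"dy":-18,"dz":0,"yaw":0},{"hand":1,"dx":0,"dy":-30,"dz":0,"yaw":0},{"hand":1,"dx":0,"dy":-44,"dz":0,"yaw":0},{"hand":1,"dx":0,"dy":-60,"dz":0,"yaw":0},{"hand":1,"dx":0,"dy":-76,"dz":0,"yaw":0},{"hand":1,"dx":0,"dy":-92,"dz":0,"yaw":0},{"hand":1,"dx":0,"dy":-105,"dz":0,"yaw":0},{"hand":1,"dx":0,"dy":-112,"dz":0,"yaw":0},{"hand":1,"dx":0,"dy":-115,"dz":0,"yaw":0},{"hand":1,"dx":0,"dy":-115,"dz":0,"yaw":0}]';python3 -m crank '[{"hand":1,"dx":0,"dy":0,"dz":0,"yaw":0},{"hand":1,"dx":0,"dy":0,"dz":0,"yaw":0},{"hand":1,"dx":0,"dy":0,"dz":0,"yaw":0},{"hand":1,"dx":0,"dy":0,"dz":0,"yaw":0},{"hand":1,"dx":0,"dy":0,"dz":0,"yaw":0},{"hand":1,"dx":0,"dy":0,"dz":0,"yaw":0}]';python3 -c "
from h import *
s=bot.grab_frame('scene')
o=bot.observe();p=o['position'];print(p,o['tool_rot'],o['force'],o['moment'])
crop(s,260,100,100,115,6,'pics/s13.png');cv2.imwrite('pics/s13f.png',s[:,:,::-1]);cv2.imwrite('pics/t13f.png',bot.grab_frame('top')[:,:,::-1])"
```

```text
clock: 20.52
position: [0.5863, 0.2251, 0.2434]
tool_rot: [-1.57, -0.001, -0.067]
force: [-1.2, 0.1, -2.4]
grip_width: 0.0304
clock: 21.02
position: [0.5861, 0.2249, 0.2424]
tool_rot: [-1.571, 0.0, -0.067]
force: [0.4, -0.4, -2.6]
grip_width: 0.0305
[0.58616274 0.22494872 0.2424732 ] [-1.57092552e+00  1.46229272e-04 -6.71300429e-02] [-0.36850459 -0.43550533 -2.4192327 ] [ 0.04347813 -0.01254984  0.02992883]
```

View pics/s13.png

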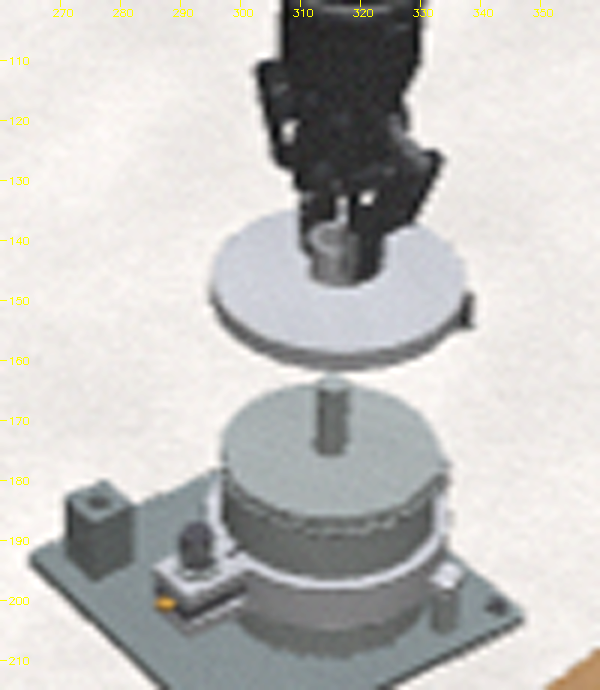

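View pics/t13f.png

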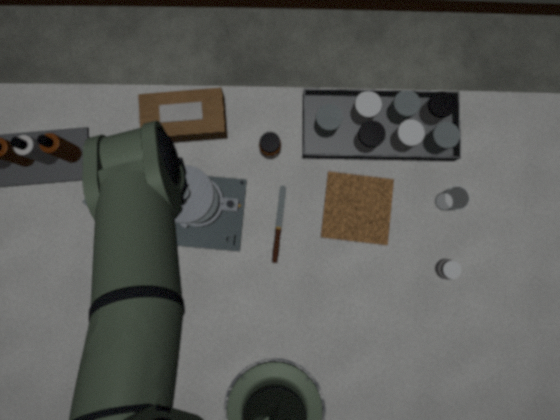

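View pics/s13f.png

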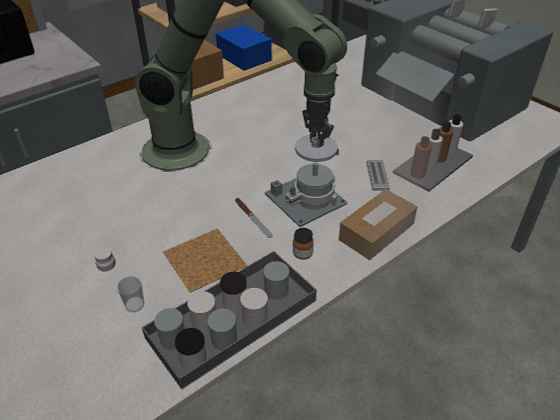

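```bash
python3 -c "
from workcell import bot
print(bot.job_done()); print(bot.observe()['clock'])"
```

```text
the job is handed in; nothing more can be done
None
the job is handed in; nothing more can be done
```

I finished the job and handed it in at about 21 s of the 64 s limit. `job_done()` gives no verdict, so the results below come from my own checks.

- **Pin:** I moved it from the parking block to the fork hole and pushed it home. It stopped under 18 N with the tool at z = 0.0783 m; I had calculated 0.0784 m for a seated collar. The last picture shows the collar on the fork arm.
- **Lids:** I carried both lids together by the stem; the wrist showed about 4.5 N, which matches both. The inner lid touched down at z = 0.146 m, as calculated, with at most about 14 N measured before I let go of the stem.
- **Cover:** I lifted it alone by the neck, and the wrist showed about 2.4 N. The gripper is holding it level on the pot's axis, with its skirt edge about 110 mm above the rim and well clear of the stem. The inner lid is still flat in the mouth.
- **Other things on the bench:** In the last pictures I saw no change by eye in those in view. In the top view the arm hides the grind gauge and scraper. In the scene view the gauge looks unmoved, but the scraper is largely hidden behind the cover.

**Disagreement:** The two cameras differed by up to 6 mm in x at the holder. I settled this using the gripper's position in the pictures and the side force on the pin, which put the pot's axis at about (0.586, 0.225) m. No check failed.

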